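# Put the round plaque on show

## Robot

A 7-joint arm with a two-finger parallel gripper is mounted at the origin on the work surface. World frame = base frame: x ahead of the robot, y to its left, z up, the work surface at z = 0. Lengths are in m, angles in rad, forces in N, time in s.
With the tool pointing down it reaches from about 0.425 to 1.025 m from the base axis. Payload 9.4 kg.
Tool frame: the origin (TCP) lies midway between the tips of the shut fingers; the grasp point (between the pads) lies behind it (env.grasp_offset is the z of the grasp point in the tool frame, in m); z points along the fingers, y is the line along which they close (so a half turn about z gives the same grasp; the last joint's range is limited). The gripper opens to 93 mm and grips with 3 to 60 N. Pads are 15 mm wide; open, the fingers measure 128 mm over their backs; the gripper's body (75 mm by 188 mm) begins 65 mm behind the grasp point.
Start: joints at [1.229, 0.599, -0.003, 1.599, 0.002, 0.943, -0.08], TCP at [0.19, -0.7, 0.219] pointing down, gripper open.
Joint ranges: [-2.57, 2.57], [-0.35, 1.97], [-1.29, 1.29], [0.11, 2.56], [-1.05, 4.19], [0.11, 1.86], [-2.63, 2.63]. Speed limits (rad/s): [2.22, 2.22, 3.01, 3.01, 3.14, 3.14, 3.14].

## Interface

Orientations are given as a rotation vector (axis times angle).
In Python, from rig import status, grab_frame, order, env gives the robot as it stands.
- The arm moves only by the tool arm_command, never from a script. Its argument "series" is one flat list of numbers, 7 for each row, row after row: the shift along the tool's x, y, z in units of 0.02 m (1.0 is 0.02 m), then the turn, a rotation vector about the tool's x, y, z in units of 45 degrees (1.0 is 45 degrees), then the closure, from 0 (fully open) to 1 (shut). A call has 1 to 10 rows; each row shifts and turns the commanded pose from where the row before left it, along the tool's axes as they then stand; what a row does not reach is not made up. A row lasts 1/8 s, in which the tool goes at most 62.5 mm and 10.7 degrees, less where a joint would pass 70% of its speed; a pose out of reach is approached as far as the arm can. A call with a number of a shift or a turn outside -1 to 1 is refused whole. A call with a gripper value outside its range is refused whole. The fingers move at their own pace and stop on an object; "squeeze" is the grip in N (left out, the last holds). Time passes only in rows, so rows that do not move let the fingers close. It gives the time, the measured TCP pose, the force, the opening and the grip force at its end, in the units of the state.
- status.get_state(): the state, without advancing time (a new reading comes with each control period).
- grab_frame(name): name is "scene" or "top"; returns a dict with "pixels" (384x512x3 uint8, red, green, blue), "fx", "fy", "cx", "cy" (pixels), "R" (3x3) and "t" (3): a world point X has camera coordinates R X + t. Camera axes: x right, y down, z forward; pixel columns grow to the right and rows downward; lengths in m; the calibration is good to about 2 mm. A picture is of the moment at which its call begins. There is no depth.
- order.finish_job(): hands the job in; it is judged then, once.
The state is a dict: "clock": time; "q": joint angles; "joint_vel": joint speeds; "joint_efforts": joint torques, N m; "ee_pos": TCP position; "ee_rot": TCP orientation; "force": force on the tool from outside, world axes, zero at the start; "moment": the same for the moment, N m; "grip_width": finger opening in m; "grasp_force": force on a finger pad.
Only numpy, scipy, OpenCV 4.12 (cv2) and the standard library are available. Lean on these libraries where they do the work, as an engineer would, in place of code of your own. Each camera call takes 0.05 s, during which the arm holds its last target. There are 200 camera calls.

## Task

Swing the folded ledge of the display stand out until it snaps fully home, then take the round terracotta plaque out of the crate and stand it on the ledge, centred, leaning flat against the backboard with its relief facing out. Lower it gently and let go only once it rests on the ledge; leave the other plaques and everything else where they are.

Things in the scene. Friction and masses are not known exactly. Their poses are not given: they have to be found in the camera images.
- plaque: Round terracotta plaque in one of the crate's slots: disc 124 mm across, 14 mm thick, about 0.3 kg, relief 5 mm proud on the middle of its front (within 30 mm of the centre; the rim is plain). Origin: centre of the flat BACK. x points out of the back (front face at x = -14 mm); y, z lie in the disc, z up along it as it stands in the crate, leaning back 30 degrees from vertical.
- tile: Square terracotta plaque, 124 by 124 by 14 mm, in another slot of the crate; origin and axes as for the round one. A bystander, to be left alone.
- hexagon: Six-sided terracotta plaque, 124 mm across the flats, 14 mm thick, in another slot of the crate; origin and axes as for the round one. A bystander, to be left alone.
- crate: Grey plastic crate with three slanted wooden slots 75 mm apart, fixed: 280 (x) by 170 (y) mm, walls 70 mm high. Origin: centre of its underside, z up. Plaques' fronts face its -x, tops lean to its +x; their lower rims stand 20 mm above the table, slats reach 55 mm up their backs and the rest stands free. Which plaque is in which slot varies.
- stand: Dark wooden display stand, base 150 by 150 by 20 mm, fixed to the table. Origin: centre of its underside, z up. Its front faces its -x.
- backboard: Stand's backboard, 75 mm wide, leaning back 25 degrees. Origin: middle of its front face, level with the opened ledge's upper side, 62 mm above the table. x points into the board (-x out of its front), y along the ledge, z up along the board (top edge at z = 70 mm). A plaque standing right has its origin at (0, 0, 62 mm) here, and its x axis along this x axis.
- ledge (a joint): Angle of the stand's wooden ledge: 0 folded up flat on the backboard, 1.57 swung forward and down, square to the board, fully home. Starts at 0.2 to 0.65, held there by friction. An over-centre spring pushes it back (up to about 3 N at the bar) until 1.31, then snaps it home to its stop. Plate 120 mm wide (y), 8 mm thick; home, it reaches 52 mm out from the board.
- bar_a (a point): A round steel bar 12 mm thick, 210 mm long runs along the ledge's free edge, 36.9 mm from the hinge axis. This point: on its axis, 84 mm from the middle to the backboard's +y side, centre of a bare stub (60 to 105 mm) to pinch across; it turns between the pads. Moves with the ledge. Home, its axis is at x = -54, z = 0 mm in the backboard frame (a 6 mm high lip).
- bar_b (a point): The same on the backboard's -y side.
- hinge (a point): Middle of the ledge's hinge axis, which runs parallel to the backboard's y; in the backboard's frame at x = -18 mm, y = 0, z = -8 mm.
- bowl: Terracotta bowl, 90 mm across, 40 mm high. Origin at the underside. A bystander, to be left alone.
- vase: Terracotta vase, 72 mm across, 110 mm high. Origin at the underside. A bystander, to be left alone.
- brush: Brush, 180 mm long, lying on the table. A bystander, to be left alone.
- jar: Glass jar with steel lid, 60 mm across, 75 mm high. Origin at the underside. A bystander, to be left alone.
- cup: Terracotta cup, 64 mm across, 60 mm high. Origin at the underside. A bystander, to be left alone.
Mind the look-alikes: they are no part of the job. Leave any green, purple or turquoise look-alike of the stand alone.

How it is judged:
By the outcome, as a careful person would: the job done as asked, in the order asked, and still so for the second after the job is handed in, with the robot touching nothing.
It also fails if it takes over 64 s, if anything falls off the work surface, if the arm or the gripper's body presses on something with over 40 N, if the wrist force passes 120 N, or if a joint passes its speed limit or range.

## Working session

There is one attempt and no reset: what is moved stays moved. The work goes in short steps, Python scripts to look and compute and a tool call to move; the robot and the scene stay as the last step left them, time stands still between calls to the robot, and variables do not carry over. Pictures are saved under pics/ and viewed, at most 10 in all, crops included, and the job is handed in when it is done.

Besides the shell and the picture viewer there is one more tool, called after "Emit:" as name(argument=value, ...) on one line, values as JSON. arm_command: Moves the arm, as the interface text tells. Shifts and turns lie within -1 to 1; 1 stands for 0.02 m of shift or 45 degrees of turn. Its arguments: {"type":"object","properties":{"series":{"type":"array"},"squeeze":{"type":"number"}},"required":["series"]}

```bash
ls; mkdir -p pics
python3 - <<'E'
from rig import status, grab_frame, env
import cv2
print(status.get_state(), env.grasp_offset)
for n in("scene","top"):
    f=grab_frame(n); cv2.imwrite(f"pics/{n}0.png",f["pixels"][:,:,::-1]); print(n,f["fx"],f["fy"],f["cx"],f["cy"],f["R"],f["t"])
E
```

```text
pics
{'clock': 0.0, 'q': array([ 1.22931704,  0.60008755, -0.00254008,  1.60009879,  0.00182534,
        0.94293867, -0.07983692]), 'joint_vel': array([ 1.08896653e-03,  4.35999343e-04, -3.68274952e-04,  1.78418530e-03,
       -1.43880998e-03, -1.74892778e-05,  1.57150764e-04]), 'joint_efforts': array([-9.21162427e-05, -7.65070152e+01,  1.49701651e+00, -2.52354670e+01,
       -5.25783270e-02,  1.67765399e-02,  1.44446753e-04]), 'ee_pos': array([ 0.18957741, -0.69927466,  0.21779829]), 'ee_rot': array([-3.11262032e+00, -4.14556777e-01,  5.69243852e-04]), 'force': array([-0.15204499, -0.43748532,  0.18588959]), 'moment': array([-0.03450799,  0.01737784, -0.04265328]), 'grasp_force': 0.0, 'grip_width': 0.09353552280468466} -0.0188
scene 354.1694244725655 354.1694244725655 254.8983332830309 190.4143866204737 [[ 0.73762165  0.6749088   0.02030775]
 [ 0.37320319 -0.38244807 -0.84525313]
 [-0.56270212  0.63105593 -0.5339801 ]] [-0.45482634 -0.08736457  1.34540372]
top 412.5028788418876 412.5028788418876 262.55713678253164 188.03808607817635 [[-0.01576429 -0.99979232 -0.01291542]
 [-0.99624245  0.01680586 -0.08496207]
 [ 0.08516148  0.01152752 -0.99630048]] [0.10538241 0.51326008 1.15011193]
```

View pics/scene0.png

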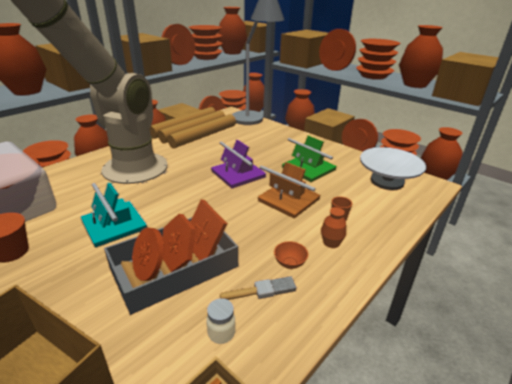

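View pics/top0.png

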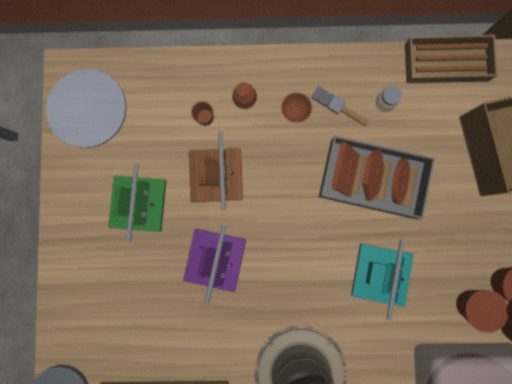

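The scene view shows the crate at about (172,262), with the round plaque leftmost at (147,253). The brown stand is at (289,192). In the top view the crate is at (377,177) with the round plaque probably rightmost at (403,180), and the stand is at (216,175) with its bar running from (221,135) to (223,208).

Run:
```python
import cv2, numpy as np
s=cv2.imread("pics/scene0.png");t=cv2.imread("pics/top0.png")
def c(im,x,y,w,h): return cv2.resize(im[y:y+h,x:x+w],(400,300),interpolation=cv2.INTER_CUBIC)
o=np.vstack([np.hstack([c(s,100,192,148,111),c(s,248,152,80,60)]),np.hstack([c(t,312,130,128,96),c(t,176,125,100,75+0)])])
cv2.imwrite("pics/crop0.png",o)
```

```text
(no output)
```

View pics/crop0.png

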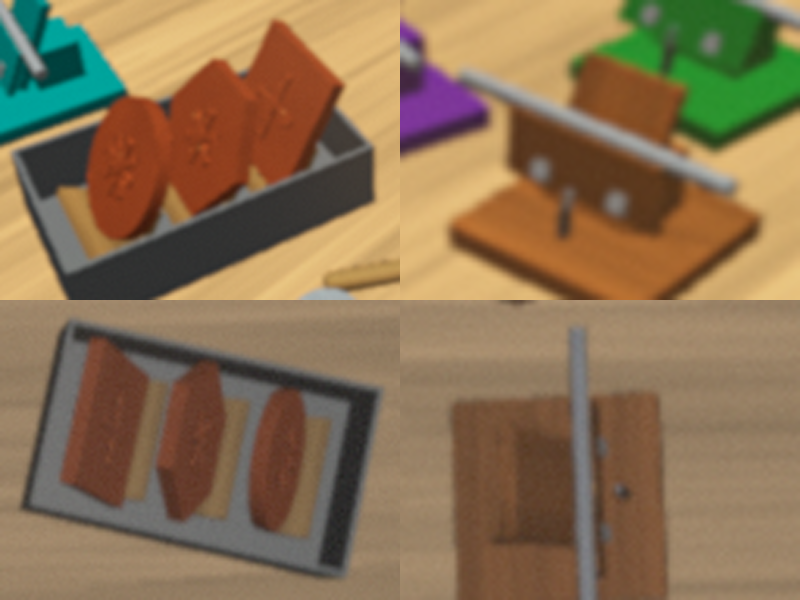

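The crops show the round plaque in the crate's low-y slot. Its relief faces world -y and it leans towards +y. The brown stand also faces -y, with its ledge partly folded. Next I'll measure the crate, plaque and bar.

```bash
cat > h.py <<'E'
import numpy as np, cv2
from rig import status, grab_frame, env
from scipy.spatial.transform import Rotation as Rot
def shot(name,tag):
    f=grab_frame(name); f["im"]=np.ascontiguousarray(f["pixels"]); cv2.imwrite(f"pics/{name}_{tag}.png",f["im"][:,:,::-1]); return f
def ray(f,p):
    d=f["R"].T@np.array([(p[0]-f["cx"])/f["fx"],(p[1]-f["cy"])/f["fy"],1]); return -f["R"].T@f["t"],d/np.linalg.norm(d)
def plane(f,p,z): o,d=ray(f,p); return o+d*(z-o[2])/d[2]
def tri(a,pa,b,pb):
    (o1,d1),(o2,d2)=ray(a,pa),ray(b,pb)
    s=np.linalg.lstsq(np.c_[d1,-d2],o2-o1,rcond=None)[0]
    p,q=o1+s[0]*d1,o2+s[1]*d2; return (p+q)/2,np.linalg.norm(p-q)
def proj(f,X): c=f["R"]@X+f["t"]; return np.array([f["fx"]*c[0]/c[2]+f["cx"],f["fy"]*c[1]/c[2]+f["cy"]])
def blob(mask,roi):
    m=np.zeros_like(mask,np.uint8); x,y,w,h=roi; m[y:y+h,x:x+w]=mask[y:y+h,x:x+w]
    n,l,st,_=cv2.connectedComponentsWithStats(m); k=1+np.argmax(st[1:,4]); return (l==k)
def ends(m):
    y,x=np.nonzero(m); P=np.c_[x,y].astype(float); c=P.mean(0); u=np.linalg.svd(P-c,full_matrices=False)[2][0]
    s=(P-c)@u; return c+u*(s.min()-.3),c+u*(s.max()+.3)
def barmask(f,roi):
    hsv=cv2.cvtColor(f["im"],cv2.COLOR_RGB2HSV); return blob(((hsv[...,1]<60)&(hsv[...,2]>75)).astype(np.uint8),roi)
def bar(a,b,ra,rb):
    ea,eb=ends(barmask(a,ra)),ends(barmask(b,rb))
    best=min(([tri(a,ea[0],b,eb[i]),tri(a,ea[1],b,eb[1-i])] for i in(0,1)),key=lambda r:r[0][1]+r[1][1])
    return ea,eb,best
E
python3 - <<'E'
from h import *
np.set_printoptions(precision=4,suppress=True)
T,S=shot("top","1"),shot("scene","1")
ea,eb,best=bar(T,S,(195,125,50,90),(255,160,70,40)); print("bar",ea,eb,best,np.linalg.norm(best[0][0]-best[1][0]))
for f,roi,n in((T,(385,145,35,70),"T"),(S,(130,222,33,60),"S")):
    hsv=cv2.cvtColor(f["im"],cv2.COLOR_RGB2HSV)
    m=blob(((hsv[...,1]>135)&((hsv[...,0]<11)|(hsv[...,0]>172))).astype(np.uint8),roi)
    c=cv2.findContours(m.astype(np.uint8),0,1)[0]; c=max(c,key=len); e=cv2.fitEllipse(c); print(n,m.sum(),cv2.boundingRect(c),e); f["e"]=e[0]
print("plaque mid",tri(T,T["e"],S,S["e"]))
# crate corners by hand (rim outer), top crop px/3.125
C=np.array([(75,325),(383,390),(343,575),(25,510)],float); C=C-[0,300]; C=C/3.125+[312,130]
W=[plane(T,c,.07) for c in C]; print("rim",np.array(W)); print([np.linalg.norm(W[i]-W[i-1]) for i in range(4)])
for w in W: print(proj(S,w))
B=np.array([(189.2,150.7),(240.5,148.7),(242.5,200),(190,202)])
print("base",[plane(T,b,.02) for b in B])
E
```

```text
bar (array([219.6615, 130.7143]), array([223.1004, 210.2959])) (array([259.6851, 165.9748]), array([314.3278, 188.9946])) [(array([0.6638, 0.2081, 0.1008]), np.float64(0.00246703644760835)), (array([0.451 , 0.2014, 0.0998]), np.float64(3.74500016116217e-05))] 0.21294435953851965
T 519 (393, 159, 16, 44) ((400.423828125, 180.4686737060547), (13.69343376159668, 44.350643157958984), 8.320453643798828)
S 1295 (132, 228, 31, 52) ((147.48654174804688, 253.22225952148438), (29.704151153564453, 53.184757232666016), 8.531259536743164)
plaque mid (array([ 0.5243, -0.2763,  0.0781]), np.float64(0.00018005140862063443))
rim [[ 0.6455 -0.1076  0.07  ]
 [ 0.583  -0.3742  0.07  ]
 [ 0.4225 -0.3316  0.07  ]
 [ 0.4832 -0.0592  0.07  ]]
[np.float64(0.1693271075888914), np.float64(0.2737710857344183), np.float64(0.16603186701901507), np.float64(0.2790767831909285)]
[234.7374 245.1574]
[123.5294 292.38  ]
[104.5252 247.1732]
[206.3382 210.4391]
base [array([0.6265, 0.3064, 0.02  ]), array([0.6297, 0.1586, 0.02  ]), array([0.482 , 0.1546, 0.02  ]), array([0.4787, 0.3042, 0.02  ])]
```

Run:
```python
from h import *
np.set_printoptions(precision=4,suppress=True)
import types
T,S=grab_frame("top"),grab_frame("scene")
a,b=plane(S,(285.4,163),.1254),plane(S,(305.6,170.4),.1254); print(a,b,np.linalg.norm(a-b))
x=np.array([-.0315,.9995,0]); m=np.array([.5574,.20475,.1003])
for name,c in(("edge",(a+b)/2),):
    bb=c-.0296*x; print("board org",bb, "hinge", bb-.0197*x, "bar fwd of hinge", (bb-.0197*x-m)@x)
for t in(.2,.4,.65):
    # projected top front edge corners if theta=t
    al=t-.656; h=m+x*.0369*np.sin(al); bo=h+.0197*x; top=bo+.0296*x; top[2]=.1254
    y=np.array([-.9995,-.0315,0]); print(t,proj(S,top-.0375*y),proj(S,top+.0375*y),proj(T,top-.0375*y),proj(T,top+.0375*y))
print(Rot.from_rotvec(status.get_state()["ee_rot"]).as_matrix())
```

```text
[0.5274 0.2382 0.1254] [0.6023 0.2437 0.1254] 0.07513835852047451
board org [0.5658 0.2114 0.1254] hinge [0.5664 0.1917 0.1254] bar fwd of hinge -0.013346958286880692
0.2 [302.4501 169.9977] [283.007  162.2871] [207.2836 155.5325] [208.3166 184.0574]
0.4 [303.7052 169.2044] [284.2937 161.5524] [204.6488 155.6616] [205.666  184.1856]
0.65 [305.3476 168.1664] [285.9779 160.5907] [201.1688 155.8321] [202.165 184.355]
[[ 0.9651  0.2617 -0.0002]
 [ 0.2617 -0.9651  0.0004]
 [-0.0001 -0.0005 -1.    ]]
```

Run:
```python
import cv2,numpy as np
s=cv2.imread("pics/scene_1.png");t=cv2.imread("pics/top_1.png")
o=np.hstack([cv2.resize(i[y:y+60,x:x+40],(400,600),interpolation=cv2.INTER_LANCZOS4) for i,x,y in((s,278,150),(t,192,145))])
cv2.imwrite("pics/crop1.png",o)
```

```text
(no output)
```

View pics/crop1.png

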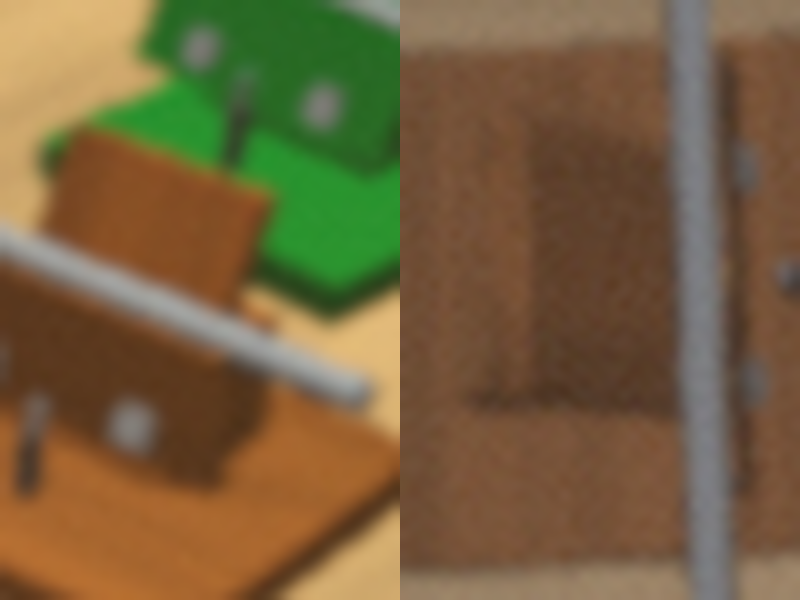

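The board's top edge projects to (286,163)–(305,169) in the scene view, which puts the ledge at about 0.35 rad. I'll approach the bar's far stub (bar_b).

Emit:
arm_command(series=[0,0,0,0,0,0.15,0,0,0,0,0,0,0.148,0,0.533,-0.99,0,0,0,0,0,0.533,-0.99,0,0,0,0,0,0.533,-0.99,0,0,0,0,0,0.533,-0.99,0,0,0,0,0,0.533,-0.99,0,0,0,0,0,0.533,-0.99,0,0,0,0,0,0.533,-0.99,0,0,0,0,0,0.533,-0.99,0,0,0,0,0], squeeze=10)

```text
clock: 1.55
ee_pos: [0.2708, -0.5375, 0.2187]
ee_rot: [3.141, 0.048, 0.0]
force: [-1.2, -0.5, 0.2]
grip_width: 0.0931
grasp_force: 0.0
```

Emit:
arm_command(series=[0.533,-0.99,0,0,0,0,0,0.533,-0.99,0,0,0,0,0,0.533,-0.99,0,0,0,0,0,0.533,-0.99,0,0,0,0,0,0.533,-0.99,0,0,0,0,0,0.533,-0.99,0,0,0,0,0,0.533,-0.99,0,0,0,0,0,0.533,-0.99,0,0,0,0,0,0.533,-0.99,0,0,0,0,0,0.533,-0.99,0,0,0,0,0])

```text
clock: 2.8
ee_pos: [0.371, -0.3363, 0.2187]
ee_rot: [3.141, 0.048, 0.0]
force: [0.5, 0.5, -0.1]
grip_width: 0.0927
grasp_force: 0.0
```

Emit:
arm_command(series=[0.533,-0.99,0,0,0,0,0,0.533,-0.99,0,0,0,0,0,0.533,-0.99,0,0,0,0,0,0.533,-0.99,0,0,0,0,0,0.533,-0.99,0,0,0,0,0,0.533,-0.99,0,0,0,0,0,0.533,-0.99,0,0,0,0,0,0.533,-0.99,0,0,0,0,0,0.533,-0.99,0,0,0,0,0,0.533,-0.99,0,0,0,0,0])

```text
clock: 4.05
ee_pos: [0.4712, -0.1351, 0.2186]
ee_rot: [3.141, 0.048, 0.0]
force: [-0.5, -0.5, 0.7]
grip_width: 0.093
grasp_force: 0.0
```

Emit:
arm_command(series=[0.533,-0.99,0,0,0,0,0,0.533,-0.99,0,0,0,0,0,0.533,-0.99,0,0,0,0,0,0.533,-0.99,0,0,0,0,0,0.533,-0.99,0,0,0,0,0,0.533,-0.99,0,0,0,0,0,0.533,-0.99,0,0,0,0,0,0.533,-0.99,0,0,0,0,0,0.533,-0.99,0,0,0,0,0,0.533,-0.99,0,0,0,0,0])

```text
clock: 5.3
ee_pos: [0.5721, 0.0661, 0.2186]
ee_rot: [3.141, 0.048, -0.0]
force: [-0.8, 0.6, 0.6]
grip_width: 0.0932
grasp_force: 0.0
```

Emit:
arm_command(series=[0.533,-0.99,0,0,0,0,0,0.533,-0.99,0,0,0,0,0,0.533,-0.99,0,0,0,0,0,0.533,-0.99,0,0,0,0,0,0.533,-0.99,0,0,0,0,0,0.533,-0.99,0,0,0,0,0,0.533,-0.99,0,0,0,0,0,0,0,0,0,0,0,0])

```text
clock: 6.3
ee_pos: [0.6421, 0.2079, 0.2182]
ee_rot: [-3.14, -0.052, 0.0]
force: [-0.7, -0.2, 0.1]
grip_width: 0.0934
grasp_force: 0.0
```

Emit:
arm_command(series=[0,0,1,0,0,0,0,0,0,1,0,0,0,0,0,0,1,0,0,0,0,0,0,1,0,0,0,0,0,0,1,0,0,0,0,0,0,1,0,0,0,0,0,0,0.5,0,0,0,0.3,0,0,0.25,0,0,0,0.6,0,0,0,0,0,0,1,0,0,0,0,0,0,1], squeeze=10)

```text
clock: 7.55
ee_pos: [0.6422, 0.2057, 0.0842]
ee_rot: [-3.141, -0.048, -0.001]
force: [0.0, 0.2, 0.1]
grip_width: 0.0576
grasp_force: 0.0
```

Emit:
arm_command(series=[0,0,0,0,0,0,1,0,0,0,0,0,0,1,0,0,0,0,0,0,1])

```text
clock: 7.92
ee_pos: [0.6419, 0.2056, 0.0838]
ee_rot: [-3.141, -0.048, -0.0]
force: [-0.0, -0.3, 0.4]
grip_width: 0.0275
grasp_force: 0.0
```

Emit:
arm_command(series=[0,0,0,0,0,0,1,0,0,0,0,0,0,1,0,0,0,0,0,0,1,0,0,0,0,0,0,1])

```text
clock: 8.43
ee_pos: [0.6418, 0.206, 0.0837]
ee_rot: [-3.141, -0.049, -0.0]
force: [0.1, 0.1, 1.4]
grip_width: 0.0115
grasp_force: 10.0
```

Emit:
arm_command(series=[0,0.2,-0.055,0,0,0,1,0,0.2,-0.035,0,0,0,1,0,0.2,-0.01,0,0,0,1,0,0.2,0.01,0,0,0,1,0,0.2,0.035,0,0,0,1])

```text
clock: 9.05
ee_pos: [0.6424, 0.1858, 0.0846]
ee_rot: [-3.141, -0.049, -0.0]
force: [1.2, 5.6, -5.0]
grip_width: 0.0113
grasp_force: 10.0
```

Emit:
arm_command(series=[0,0.2,0.055,0,0,0,1,0,0.2,0.085,0,0,0,1,0,0.2,0.11,0,0,0,1,0,0.2,0.15,0,0,0,1,0,0.1,0.095,0,0,0,1,0,0,0,0,0,0,1])

```text
clock: 9.8
ee_pos: [0.643, 0.1709, 0.0758]
ee_rot: [-3.137, -0.051, -0.002]
force: [-2.3, 11.4, 4.4]
grip_width: 0.0114
grasp_force: 10.0
```

Run:
```python
from h import *
np.set_printoptions(precision=4,suppress=True)
T,S=shot("top","2"),shot("scene","2"); print(status.get_state()["force"],status.get_state()["ee_pos"])
o=np.hstack([cv2.resize(f["im"][y:y+90,x:x+60,::-1],(400,600),interpolation=cv2.INTER_CUBIC) for f,x,y in((S,260,140),(T,190,125))])
cv2.imwrite("pics/crop2.png",o)
```

```text
[-2.0713 11.8044  5.3195] [0.643  0.1709 0.0758]
```

View pics/crop2.png

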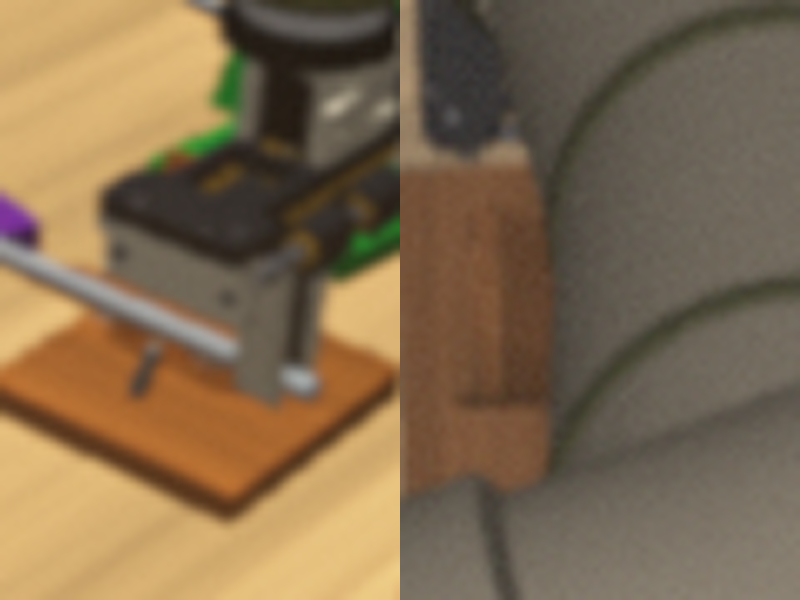

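The ledge plate looks close to level in the scene crop, and the bar resists at about 12 N, so it's probably at its stop. I'll relax the load, press down a little, then release and measure.

Emit:
arm_command(series=[0,-0.05,0.1,0,0,0,1,0,-0.05,0,0,0,0,1,0,0,0,0,0,0,0.7,0,0,0,0,0,0,0.5,0,0,0,0,0,0,0.5,0,0,0,0,0,0,0.5])

```text
clock: 10.65
ee_pos: [0.6428, 0.169, 0.0725]
ee_rot: [3.141, 0.047, -0.001]
force: [0.2, 0.4, -0.5]
grip_width: 0.0448
grasp_force: 0.0
```

Emit:
arm_command(series=[0,0,-1,0,0,0,0.5,0,0,-1,0,0,0,0.5,0,0,-1,0,0,0,0.5,0,0,-1,0,0,0,0.5,0,0,-1,0,0,0,0.5,0,0,-1,0,0,0,0.5,0,0,-1,0,0,0,0.5,0,1,-1,0,0,0,0.5,0,1,0,0,0,0,0.5,0,1,0,0,0,0,0.5])

```text
clock: 11.9
ee_pos: [0.6445, 0.1071, 0.2326]
ee_rot: [3.141, 0.046, -0.001]
force: [-0.1, -0.7, -0.7]
grip_width: 0.0465
grasp_force: 0.0
```

Emit:
arm_command(series=[-0.2,1,0,0,0,0,0.5,-0.2,1,0,0,0,0,0.5,-0.2,1,0,0,0,0,0.5,-0.2,1,0,0,0,0,0.5,-0.2,1,0,0,0,0,0.5,-0.2,1,0,0,0,0,0.5,-0.2,1,0,0,0,0,0.5,-0.2,1,0,0,0,0,0.5,-0.2,1,0,0,0,0,0.5,-0.2,1,0,0,0,0,0.5])

```text
clock: 13.15
ee_pos: [0.6107, -0.0928, 0.2328]
ee_rot: [3.141, 0.048, -0.0]
force: [-0.4, 0.8, 0.5]
grip_width: 0.0463
grasp_force: 0.0
```

Run:
```python
from h import *
np.set_printoptions(precision=4,suppress=True)
T,S=shot("top","3"),shot("scene","3"); print(status.get_state())
try:
    ea,eb,best=bar(T,S,(200,125,50,90),(255,160,70,50)); print("bar",ea,eb,best,np.linalg.norm(best[0][0]-best[1][0]))
except Exception as e: print(e)
cv2.imwrite("pics/both3.png",np.hstack([cv2.resize(f["im"][y:y+210,x:x+280,::-1],(400,300)) for f,x,y in((S,80,100),(T,170,80))]))
```

```text
{'clock': 13.25, 'q': array([ 0.0877,  0.4544, -0.0377,  1.8389,  0.0237,  0.849 , -1.5055]), 'joint_vel': array([-0.0317,  0.0005, -0.0337, -0.0054, -0.0102, -0.0005, -0.0356]), 'joint_efforts': array([ -0.0814, -63.4251,   0.4414, -23.5095,  -0.0383,  -0.0909,
         0.3973]), 'ee_pos': array([ 0.6103, -0.0948,  0.2328]), 'ee_rot': array([ 3.1401,  0.0427, -0.0005]), 'force': array([-1.3299, -0.1006,  0.4777]), 'moment': array([0.0032, 0.0458, 0.0676]), 'grasp_force': 0.0, 'grip_width': 0.04638822130709152}
bar (array([233.7532, 131.6657]), array([237.2591, 209.3337])) (array([254.4085, 174.5857]), array([306.8359, 198.099 ])) [(array([0.6641, 0.1716, 0.0858]), np.float64(0.0019085461897345166)), (array([0.4555, 0.1671, 0.0827]), np.float64(0.0055753852548959225))] 0.20868134325273485
```

View pics/both3.png

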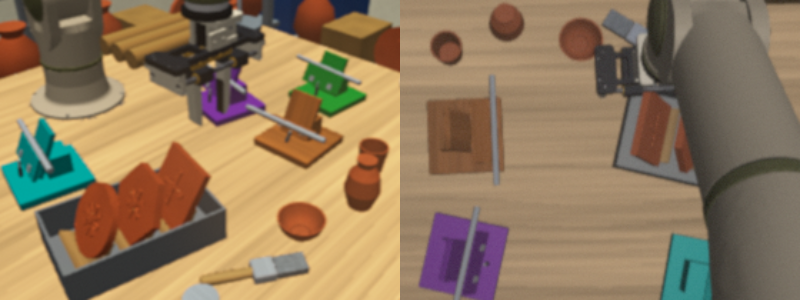

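The bar now sits at height 0.084, where 0.085 is home, so the ledge has snapped home (the bar runs (234,132)–(237,209) in the top view). Nothing else has moved. Now the grasp on the plaque.

```bash
cat >> h.py <<'E'
def steps(Rc,pc,Rt,pt,turn=True):
    rv=(Rot.from_matrix(Rc).inv()*Rot.from_matrix(Rt)).as_rotvec()/np.deg2rad(45)
    return rv, Rt.T@(np.array(pt)-pc)/.02
def lean(xd,deg):   # tool frame for plaque facing -xd, leaning back deg
    a=np.deg2rad(deg); xd=np.array([*xd,0])/np.hypot(*xd); Z=np.array([0,0,1])
    zp=np.sin(a)*xd+np.cos(a)*Z; xp=np.cos(a)*xd-np.sin(a)*Z
    return np.c_[np.cross(-xp,-zp),-xp,-zp],xp,zp
E
python3 - <<'E'
from h import *
np.set_printoptions(precision=4,suppress=True)
im=cv2.imread("pics/top_1.png"); hsv=cv2.cvtColor(im,cv2.COLOR_BGR2HSV)
m=blob((hsv[...,1]<60).astype(np.uint8),(312,130,128,96)); c=max(cv2.findContours(m.astype(np.uint8),0,1)[0],key=len)
r=cv2.minAreaRect(cv2.convexHull(c)); print(m.sum(),r); ap=cv2.approxPolyDP(cv2.convexHull(c),3,True)[:,0]; 
T=grab_frame("top")
for i in range(len(ap)):
    a,b=plane(T,ap[i-1],.07),plane(T,ap[i],.07); d=b-a; print(ap[i],np.linalg.norm(d),np.degrees(np.arctan2(d[1],d[0]))%90)
s=status.get_state(); Rc=Rot.from_rotvec(s["ee_rot"]).as_matrix()
Rt,xp,zp=lean((np.cos(np.deg2rad(76.8)),np.sin(np.deg2rad(76.8))),30)
M=np.array([.5243,-.2763,.0775]); g=M+(.053-.0188)*zp; pre=g+.13*zp
print(s["ee_pos"],g,pre); print(steps(Rc,s["ee_pos"],Rt,pre));
E
```

```text
3375 ((377.266845703125, 177.14755249023438), (106.29267883300781, 63.82926559448242), 12.680383682250977)
[334 136] 0.17019439485429944 75.36628540886176
[434 158] 0.278374053804357 76.29716647994918
[422 218] 0.16769114113193884 76.02284326202016
[320 196] 0.2803471878564392 76.80457616277823
[ 0.6107 -0.0929  0.2328] [ 0.5282 -0.2597  0.1071] [ 0.543  -0.1964  0.2197]
(array([-0.6626, -0.0862,  0.3222]), array([-2.1111,  4.7038,  3.4712]))
```

Emit:
arm_command(series=[0,0,0,-0.1657,-0.0216,0.0806,0.6,0,0,0,-0.1657,-0.0216,0.0806,0.6,0,0,0,-0.1657,-0.0216,0.0806,0.6,0,0,0,-0.1657,-0.0216,0.0806,0.6,-0.422,0.941,0.694,0,0,0,0.6,-0.422,0.941,0.694,0,0,0,0.6,-0.422,0.941,0.694,0,0,0,0.6,-0.422,0.941,0.694,0,0,0,0.6,-0.422,0.941,0.694,0,0,0,0.6,0,0,0,0,0,0,0.6], squeeze=25)

```text
clock: 14.55
ee_pos: [0.5416, -0.1977, 0.22]
ee_rot: [2.602, -0.303, -0.082]
force: [0.8, -0.1, -0.3]
grip_width: 0.0368
grasp_force: 0.0
```

Run:
```python
from h import *
np.set_printoptions(precision=4,suppress=True)
s=status.get_state(); Rc=Rot.from_rotvec(s["ee_rot"]).as_matrix()
Rt,xp,zp=lean((np.cos(np.deg2rad(76.6)),np.sin(np.deg2rad(76.6))),30)
g=np.array([.5243,-.2763,.0775])+(.053-.0188)*zp
print(steps(Rc,s["ee_pos"],Rt,g),s["grip_width"],s["q"])
```

```text
(array([ 0.0006, -0.0006,  0.002 ]), array([ 0.0714, -0.0788,  6.474 ])) 0.03683194236611877 [-0.262   0.4988  0.3187  1.9914  0.491   0.8487 -2.135 ]
```

Emit:
arm_command(series=[0.07,-0.08,0.9,0,0,0,0.6,0,0,0.9,0,0,0,0.6,0,0,0.9,0,0,0,0.6,0,0,0.9,0,0,0,0.6,0,0,0.6,0,0,0,0.6])

```text
clock: 15.18
ee_pos: [0.536, -0.2349, 0.1455]
ee_rot: [2.604, -0.298, -0.08]
force: [-0.7, -0.2, 0.1]
grip_width: 0.0375
grasp_force: 0.0
```

Emit:
arm_command(series=[0,0,0.5,0,0,0,0.6,0,0,0.5,0,0,0,0.6,0,0,0.5,0,0,0,0.6,0,0,0.5,0,0,0,0.6,0,0,0.27,0,0,0,0.6])

```text
clock: 15.8
ee_pos: [0.5303, -0.2574, 0.1063]
ee_rot: [2.603, -0.299, -0.081]
force: [-0.2, -0.0, 0.5]
grip_width: 0.0375
grasp_force: 0.0
```

Emit:
arm_command(series=[0,0,0,0,0,0,0.75,0,0,0,0,0,0,0.8,0,0,0,0,0,0,0.8])

```text
clock: 16.18
ee_pos: [0.5307, -0.2571, 0.1072]
ee_rot: [2.603, -0.299, -0.079]
force: [-0.5, -1.2, 1.1]
grip_width: 0.0195
grasp_force: 0.6
```

The front finger touched first, so the tool is about 2.5 mm too far back. I'll shift it forward and close.

Emit:
arm_command(series=[0,0.12,0,0,0,0,0.8,0,0,0,0,0,0,0.9,0,0,0,0,0,0,1,0,0,0,0,0,0,1,0,0,0,0,0,0,1])

```text
clock: 16.8
ee_pos: [0.53, -0.2594, 0.1083]
ee_rot: [2.603, -0.299, -0.08]
force: [-0.4, -0.0, 4.6]
grip_width: 0.0139
grasp_force: 25.0
```

Emit:
arm_command(series=[0,0,-0.3,0,0,0,1,0,0,-0.6,0,0,0,1,0,0,-0.8,0,0,0,1,0,0,-0.8,0,0,0,1,0,0,-0.8,0,0,0,1,0,0,-0.8,0,0,0,1,0,0,-0.8,0,0,0,1,0,0,-0.8,0,0,0,1,0,0,-0.8,0,0,0,1,0,0,-0.8,0,0,0,1], squeeze=30)

```text
clock: 18.05
ee_pos: [0.5467, -0.1875, 0.2354]
ee_rot: [2.603, -0.299, -0.08]
force: [0.2, 0.5, -3.1]
grip_width: 0.014
grasp_force: 30.0
```

Emit:
arm_command(series=[0,0,-0.5,0,0,0,1,0,0.2,-0.4,0,0,0,1,0,0,0,0,0,0,1])

```text
clock: 18.42
ee_pos: [0.548, -0.1829, 0.2527]
ee_rot: [2.603, -0.299, -0.079]
force: [-0.8, -0.6, -2.4]
grip_width: 0.0138
grasp_force: 30.0
```

Run:
```python
from h import *
np.set_printoptions(precision=4,suppress=True)
T,S=shot("top","4"),shot("scene","4"); s=status.get_state(); print(s)
cv2.imwrite("pics/both4.png",np.hstack([cv2.resize(f["im"][y:y+210,x:x+280,::-1],(400,300)) for f,x,y in((S,80,100),(T,170,80))]))
for f,roi in((T,(195,125,55,90)),(S,(240,165,80,45))):
    m=barmask(f,roi); e=ends(m); print(m.sum(),e,[plane(f,p,.0848) for p in e])
```

```text
{'clock': 18.525, 'q': array([-0.2832,  0.4611,  0.3103,  1.9509,  0.4721,  0.9296, -2.1148]), 'joint_vel': array([ 0.0013,  0.0051, -0.0016,  0.0019,  0.0007, -0.0003, -0.0006]), 'joint_efforts': array([ -0.0903, -60.0869,   6.3575, -21.6164,   1.7983,   1.3065,
        -0.0264]), 'ee_pos': array([ 0.5475, -0.1829,  0.2519]), 'ee_rot': array([ 2.603 , -0.2991, -0.0807]), 'force': array([-0.8905, -0.3476, -2.6401]), 'moment': array([ 0.8936, -0.1577, -0.0056]), 'grasp_force': 29.96150940656662, 'grip_width': 0.013879319424273681}
336 (array([233.7772, 131.665 ]), array([237.2464, 209.334 ])) [array([0.6651, 0.1723, 0.0848]), array([0.4534, 0.165 , 0.0848])]
196 (array([251.8707, 173.5529]), array([306.8646, 198.0416])) [array([0.4492, 0.1659, 0.0848]), array([0.6626, 0.1724, 0.0848])]
```

View pics/both4.png

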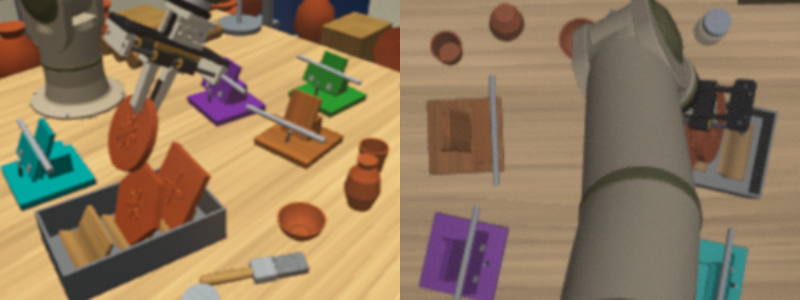

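The plaque is lifted clean, and the ledge is still home (both views agree on the bar). I'll raise it a bit more, turn it to the board's lean, and measure the held plaque.

Run:
```python
from h import *
np.set_printoptions(precision=4,suppress=True)
s=status.get_state(); Rc=Rot.from_rotvec(s["ee_rot"]).as_matrix()
Rt,xb,zb=lean((-.0325,.9995),25); O=np.array([.5561,.2178,.062])
k=.0342; tcp=O+.062*zb-.007*xb+k*zb
print(tcp, tcp+.09*zb-.02*xb); print(steps(Rc,s["ee_pos"],Rt,tcp+.09*zb-.02*xb))
```

```text
[0.555  0.2521 0.1521] [0.5543 0.272  0.2422]
(array([ 0.1106,  0.1542, -0.2951]), array([  1.0795, -20.8003,  -9.1617]))
```

Emit:
arm_command(series=[0,0,-1,0,0,0,1,0,0,-1,0,0,0,1,0,0,0,0.0553,0.0771,-0.1476,1,0,0,0,0.0553,0.0771,-0.1475,1,0.049,-0.945,-0.33,0,0,0,1,0.049,-0.945,-0.33,0,0,0,1,0.049,-0.945,-0.33,0,0,0,1,0.049,-0.945,-0.33,0,0,0,1,0.049,-0.945,-0.33,0,0,0,1,0.049,-0.945,-0.33,0,0,0,1])

```text
clock: 19.77
ee_pos: [0.5544, -0.0419, 0.2745]
ee_rot: [2.705, 0.045, 0.01]
force: [0.4, 0.5, -3.5]
grip_width: 0.0136
grasp_force: 30.0
```

Emit:
arm_command(series=[0.049,-0.945,-0.33,0,0,0,1,0.049,-0.945,-0.33,0,0,0,1,0.049,-0.945,-0.33,0,0,0,1,0.049,-0.945,-0.33,0,0,0,1,0.049,-0.945,-0.33,0,0,0,1,0,0,0,0,0,0,1,0,0,0,0,0,0,1])

```text
clock: 20.65
ee_pos: [0.5559, 0.0556, 0.2648]
ee_rot: [2.704, 0.044, 0.01]
force: [-0.2, -0.6, -2.5]
grip_width: 0.0138
grasp_force: 30.0
```

```bash
cat > meas.py <<'E'
from h import *
np.set_printoptions(precision=4,suppress=True)
import sys
S=shot("scene",sys.argv[1]); s=status.get_state(); R=Rot.from_rotvec(s["ee_rot"]).as_matrix(); p=s["ee_pos"]
print(p,s["force"],s["q"])
hsv=cv2.cvtColor(S["im"],cv2.COLOR_RGB2HSV)
c0=proj(S,p+R[:,2]*.0342); print("expected",c0)
m=blob(((hsv[...,1]>135)&((hsv[...,0]<11)|(hsv[...,0]>172))).astype(np.uint8),(int(c0[0])-32,int(c0[1])-40,64,80))
c=max(cv2.findContours(m.astype(np.uint8),0,1)[0],key=len); e=cv2.fitEllipse(cv2.convexHull(c)); print(m.sum(),cv2.boundingRect(c),e)
o,d=ray(S,e[0]); t=((p-o)@R[:,1])/(d@R[:,1]); print("offset in tool",R.T@(o+t*d-p))
n=lambda a:(a/np.linalg.norm(a))
x,y=int(c0[0])-50,int(c0[1])-50; cv2.imwrite(f"pics/c_{sys.argv[1]}.png",cv2.resize(S["im"][y:y+100,x:x+100,::-1],(500,500),interpolation=cv2.INTER_CUBIC))
E
python3 meas.py 5
```

```text
[0.5558 0.0553 0.2648] [-0.0677 -0.1847 -2.8228] [-0.5498  0.4178  0.1501  1.9177  0.4078  1.0167 -2.1991]
expected [250.2682 155.1153]
1314 (231, 134, 38, 45) ((249.73365783691406, 155.22959899902344), (37.93159484863281, 46.817718505859375), 10.43591022491455)
offset in tool [-0.0016  0.      0.035 ]
```

View pics/c_5.png

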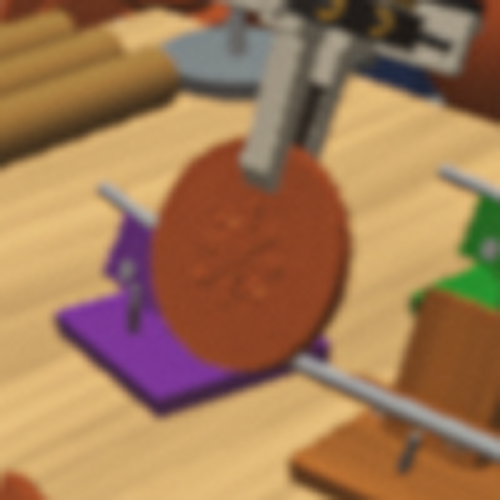

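The crop shows the plaque held squarely, relief out and clear of the purple stand. Its centre is 35 mm below the TCP and about 1.6 mm to the tool's -x. I'll move it over the ledge.

```bash
cat > tgt.py <<'E'
from h import *
import sys
np.set_printoptions(precision=4,suppress=True)
s=status.get_state(); Rc=Rot.from_rotvec(s["ee_rot"]).as_matrix(); print(s["ee_pos"],s["force"],s["grip_width"])
Rt,xb,zb=lean((-.0325,.9995),25); O=np.array([.5561,.2178,.062])
tcp=O+.062*zb-.007*xb+.035*zb+.0016*Rt[:,0]
for a in sys.argv[1:]:
    u,b=map(float,a.split(",")); print(a,*steps(Rc,s["ee_pos"],Rt,tcp+u*zb-b*xb))
E
python3 tgt.py .08,.008 .01,.008 0,0
```

```text
[0.5558 0.0553 0.2648] [-0.0677 -0.1847 -2.8228] 0.013760658064952563
.08,.008 [ 0.0007 -0.     -0.0008] [  0.3579 -10.8967  -3.0911]
.01,.008 [ 0.0007 -0.     -0.0008] [  0.3579 -10.8967   0.4089]
0,0 [ 0.0007 -0.     -0.0008] [  0.3579 -11.2967   0.9089]
```

Emit:
arm_command(series=[0.033,-0.99,-0.28,0,0,0,1,0.033,-0.99,-0.28,0,0,0,1,0.033,-0.99,-0.28,0,0,0,1,0.033,-0.99,-0.28,0,0,0,1,0.033,-0.99,-0.28,0,0,0,1,0.033,-0.99,-0.28,0,0,0,1,0.033,-0.99,-0.28,0,0,0,1,0.033,-0.99,-0.28,0,0,0,1,0.033,-0.99,-0.28,0,0,0,1,0.033,-0.99,-0.28,0,0,0,1])

```text
clock: 21.95
ee_pos: [0.5558, 0.2608, 0.2316]
ee_rot: [2.705, 0.045, 0.01]
force: [0.5, 0.5, -2.4]
grip_width: 0.0139
grasp_force: 30.0
```

Emit:
arm_command(series=[0.033,-0.99,-0.28,0,0,0,1,0,0,0.7,0,0,0,1,0,0,0.7,0,0,0,1,0,0,0.6,0,0,0,1,0,0,0.4,0,0,0,1,0,0,0,0,0,0,1,0,0,0,0,0,0,1])

```text
clock: 22.82
ee_pos: [0.5567, 0.2597, 0.1853]
ee_rot: [2.706, 0.044, 0.011]
force: [-0.5, -0.3, -2.9]
grip_width: 0.0138
grasp_force: 30.0
```

```bash
python3 tgt.py .03,.008 .01,.008 0,0; python3 meas.py 6
```

```text
[0.5567 0.2597 0.1853] [-0.5386 -0.2742 -2.9434] 0.013759327656376417
.03,.008 [-0.0008 -0.0012  0.0001] [-0.0183  0.0388  0.1222]
.01,.008 [-0.0008 -0.0012  0.0001] [-0.0183  0.0388  1.1222]
0,0 [-0.0008 -0.0012  0.0001] [-0.0183 -0.3612  1.6222]
[0.5567 0.2598 0.1854] [-0.829   0.1135 -1.9083] [-0.7712  0.618   0.0902  1.7629  0.3325  1.0612 -2.4354]
expected [294.967 157.139]
989 (278, 139, 34, 39) ((294.3125915527344, 157.49546813964844), (33.67400360107422, 39.455162048339844), 15.364202499389648)
offset in tool [-0.0018  0.      0.036 ]
```

View pics/c_6.png

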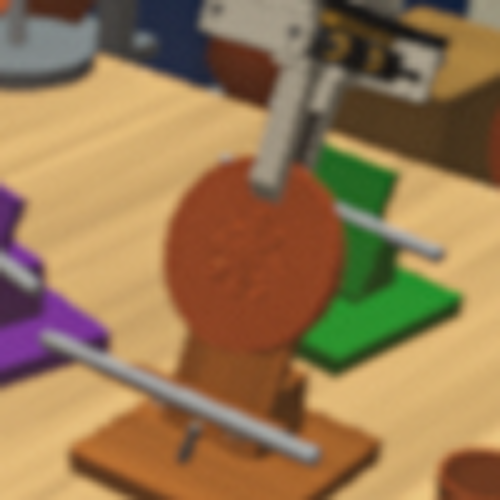

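The plaque hangs just in front of the board, centred above the ledge. I'll lower it gently, watching the force.

Emit:
arm_command(series=[-0.02,0,0.3,0,0,0,1,0,0,0.3,0,0,0,1,0,0,0.3,0,0,0,1,0,-0.1,0.25,0,0,0,1,0,-0.1,0.15,0,0,0,1,0,0,0,0,0,0,1])

```text
clock: 23.62
ee_pos: [0.5562, 0.2522, 0.1594]
ee_rot: [2.705, 0.045, 0.01]
force: [-0.3, 0.1, -2.8]
grip_width: 0.0138
grasp_force: 30.0
```

Emit:
arm_command(series=[0,0,0.08,0,0,0,1,0,0,0.08,0,0,0,1,0,0,0,0,0,0,1])

```text
clock: 24.0
ee_pos: [0.5564, 0.2506, 0.1568]
ee_rot: [2.705, 0.044, 0.01]
force: [-0.6, -0.0, -3.3]
grip_width: 0.0137
grasp_force: 30.0
```

Emit:
arm_command(series=[0,0,0.06,0,0,0,1,0,0,0.06,0,0,0,1,0,0,0,0,0,0,1])

```text
clock: 24.38
ee_pos: [0.5566, 0.25, 0.1551]
ee_rot: [2.705, 0.045, 0.011]
force: [-0.9, 0.3, 2.6]
grip_width: 0.0136
grasp_force: 30.0
```

Emit:
arm_command(series=[0,0,0.05,0,0,0,1,0,0,0,0,0,0,1])

```text
clock: 24.62
ee_pos: [0.5567, 0.2502, 0.1548]
ee_rot: [2.706, 0.045, 0.012]
force: [-1.6, 3.3, 8.4]
grip_width: 0.0137
grasp_force: 30.0
```

Emit:
arm_command(series=[0,0,0.05,0,0,0,1,0,0,0,0,0,0,1])

```text
clock: 24.88
ee_pos: [0.557, 0.2503, 0.1545]
ee_rot: [2.707, 0.045, 0.013]
force: [-2.2, 4.2, 13.4]
grip_width: 0.0136
grasp_force: 30.0
```

It's touching the ledge. I'll ease the load, then slide it back to the board.

Emit:
arm_command(series=[0,-0.05,-0.09,0,0,0,1,0,-0.05,0,0,0,0,1,0,0,0,0,0,0,1])

```text
clock: 25.25
ee_pos: [0.5568, 0.2513, 0.1543]
ee_rot: [2.705, 0.044, 0.012]
force: [0.2, 1.5, 7.9]
grip_width: 0.0137
grasp_force: 30.0
```

Emit:
arm_command(series=[0,-0.06,0,0,0,0,1,0,0,0,0,0,0,1])

```text
clock: 25.5
ee_pos: [0.5568, 0.2519, 0.1539]
ee_rot: [2.704, 0.044, 0.011]
force: [-0.6, -0.1, 7.7]
grip_width: 0.014
grasp_force: 30.0
```

Emit:
arm_command(series=[0,-0.06,0,0,0,0,1,0,0,0,0,0,0,1])

```text
clock: 25.75
ee_pos: [0.5569, 0.2526, 0.1535]
ee_rot: [2.703, 0.044, 0.011]
force: [-0.6, -0.5, 8.4]
grip_width: 0.0136
grasp_force: 30.0
```

Emit:
arm_command(series=[0,-0.06,0,0,0,0,1,0,0,0,0,0,0,1])

```text
clock: 26.0
ee_pos: [0.5568, 0.2527, 0.1535]
ee_rot: [2.702, 0.043, 0.011]
force: [-0.3, -2.6, 12.2]
grip_width: 0.0138
grasp_force: 30.0
```

Emit:
arm_command(series=[0,-0.06,0,0,0,0,1,0,0,0,0,0,0,1])

```text
clock: 26.25
ee_pos: [0.5568, 0.2527, 0.1535]
ee_rot: [2.7, 0.042, 0.011]
force: [-2.4, -5.0, 15.5]
grip_width: 0.0139
grasp_force: 30.0
```

```bash
python3 tgt.py 0,0; python3 meas.py 7
```

```text
[0.5568 0.2527 0.1535] [-2.4319 -4.9803 15.4844] 0.013908610410320744
0,0 [ 0.0062 -0.0002 -0.0023] [-0.0137 -0.0031  0.0319]
[0.5569 0.2527 0.1535] [-2.0474 -5.8756 14.8235] [-0.7678  0.6538  0.0951  1.7925  0.3447  1.0016 -2.4559]
expected [292.7927 166.939 ]
973 (275, 149, 35, 38) ((292.1109924316406, 167.47457885742188), (33.74431610107422, 38.68305969238281), 12.305574417114258)
offset in tool [-0.0017  0.      0.0366]
```

It's seated against both ledge and board, within 1 mm of the computed pose. I'll relax and release slowly.

Emit:
arm_command(series=[0,0.09,-0.03,0,0,0,1,0,0,0,0,0,0,1])

```text
clock: 26.55
ee_pos: [0.5567, 0.2527, 0.1537]
ee_rot: [2.703, 0.043, 0.011]
force: [0.1, -2.8, 8.2]
grip_width: 0.0136
grasp_force: 30.0
```

Emit:
arm_command(series=[0,0,0,0,0,0,0.82,0,0,0,0,0,0,0.8,0,0,0,0,0,0,0.75,0,0,0,0,0,0,0.7,0,0,0,0,0,0,0.65,0,0,0,0,0,0,0.65], squeeze=10)

```text
clock: 27.3
ee_pos: [0.5562, 0.2545, 0.1529]
ee_rot: [2.705, 0.045, 0.01]
force: [0.1, -0.6, 0.1]
grip_width: 0.0325
grasp_force: 0.0
```

```bash
python3 meas.py 8
```

```text
[0.5563 0.2545 0.1529] [-1.3129 -0.0685  0.2448] [-0.7673  0.6531  0.0927  1.7933  0.3426  0.9981 -2.4543]
expected [293.0124 166.8452]
970 (275, 149, 34, 38) ((292.156494140625, 167.114990234375), (33.388214111328125, 39.38883972167969), 15.834175109863281)
offset in tool [-0.0026  0.      0.036 ]
```

Emit:
arm_command(series=[0,0,-0.3,0,0,0,0.65,0,0,-0.5,0,0,0,0.65,0,0,-0.8,0,0,0,0.65,0,0,-1,0,0,0,0.65,0,0,-1,0,0,0,0.65,0,0,-1,0,0,0,0.65,0,0,-1,0,0,0,0.65,0,0,-1,0,0,0,0.65,0,0,0,0,0,0,0.65,0,0,0,0,0,0,0.65])

```text
clock: 28.6
ee_pos: [0.5542, 0.3099, 0.2724]
ee_rot: [2.705, 0.044, 0.01]
force: [-0.2, -0.1, -0.7]
grip_width: 0.0327
grasp_force: 0.0
```

Run:
```python
from h import *
np.set_printoptions(precision=4,suppress=True)
S,T=shot("scene","9"),shot("top","9")
Rt,xb,zb=lean((-.0325,.9995),25); O=np.array([.5561,.2178,.062]); M=O+.062*zb-.007*xb
hsv=cv2.cvtColor(S["im"],cv2.COLOR_RGB2HSV); c0=proj(S,M)
m=blob(((hsv[...,1]>135)&((hsv[...,0]<11)|(hsv[...,0]>172))).astype(np.uint8),(int(c0[0])-32,int(c0[1])-40,64,80))
c=max(cv2.findContours(m.astype(np.uint8),0,1)[0],key=len); e=cv2.fitEllipse(cv2.convexHull(c)); print(c0,e)
o,d=ray(S,e[0]); t=((M-o)@xb)/(d@xb); print("err in board y,z",(o+t*d-M)@-Rt[:,0],(o+t*d-M)@zb)
x,y=245,110
cv2.imwrite("pics/fin.png",np.hstack([cv2.resize(S["im"][110:210,245:345,::-1],(400,400),interpolation=cv2.INTER_CUBIC),cv2.resize(T["im"][80:290,170:380,::-1],(400,400))]))
```

```text
[292.1927 167.1784] ((291.8525695800781, 167.55003356933594), (33.520259857177734, 38.46775817871094), 12.103719711303711)
err in board y,z 0.0007391036671674478 -0.0014942932560897324
```

View pics/fin.png

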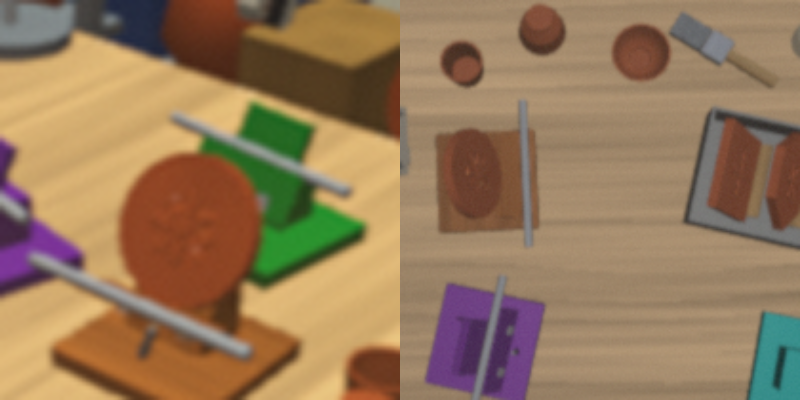

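The plaque stands on the ledge with its relief out, flat on the board and within about 1 mm of centre. Everything else is where it was, and the arm is clear. Handing in.

```bash
python3 -c "
from rig import order
print(order.finish_job())"
```

```text
the job is handed in; nothing more can be done
None
```

I swung the ledge fully home and stood the round plaque on it, leaning against the backboard with its relief out and about 1 mm off centre by the last camera check. I handed the job in at about 29 s with the arm clear; no verdict came back.

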